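# Set the zoom ring of the wide microscope lens to click stop 5

### The arm

A 7-joint arm with a two-finger parallel gripper is mounted at the origin on the work surface. World frame = base frame: x ahead of the robot, y to its left, z up, the work surface at z = 0. Lengths are in m, angles in rad, forces in N, time in s.
With the tool pointing down it reaches from about 0.4 to 0.875 m from the base axis. Payload 19.3 kg.
Tool frame: the origin (TCP) lies at the very end of the fingers, on their centre line; the grasp point (between the pads) lies 19 mm behind it; z points along the fingers, y is the line along which they close (so a half turn about z gives the same grasp; the last joint's range is limited). The gripper opens to 85 mm and grips with 20 to 120 N. Pads are 22 mm wide; open, the fingers measure 114 mm over their backs; the gripper's body (76 mm by 85 mm) begins 54 mm behind the grasp point. The pads swing forward as they close: fully open they stand 13 mm farther back than shut.
Start: joints at [1.161, 0.521, -0.036, 1.599, 0.021, 1.021, -0.113], TCP at [0.208, -0.589, 0.231] pointing down, gripper open.
Joint ranges: [-2.91, 2.91], [-0.3, 2.13], [-1.5, 1.42], [0.17, 2.43], [-1.26, 4.41], [0.16, 1.93], [-2.52, 2.52]. Speed limits (rad/s): [1.89, 1.89, 2.39, 2.39, 3.01, 3.01, 3.01].

### API

Orientations are given as [roll, pitch, yaw] about the fixed x, y, z axes, in that order (R = Rz(yaw) Ry(pitch) Rx(roll)).
In Python, from workcell import monitor, optics, job_done gives the robot as it stands.
- The arm moves only by the shell command python3 -m handwheel 'ROWS' [FORCE]. ROWS is JSON, a list of rows, each an object of numbers: "dx", "dy", "dz": the shift along the tool's x, y, z in cm; "wx", "wy", "wz": the turn, a rotation vector about the tool's x, y, z in rad; "claw": the opening in per cent of the stroke, from 0 (shut) to 100 (fully open). A call has 1 to 8 rows; each row shifts and turns the commanded pose from where the row before left it, along the tool's axes as they then stand; what a row does not reach is not made up. A row lasts 1/8 s, in which the tool goes at most 62.5 mm and 10.7 degrees, less where a joint would pass 70% of its speed; a pose out of reach is approached as far as the arm can. A call with a gripper value outside its range is refused whole. The fingers move at their own pace and stop on an object; FORCE is the grip in N (left out, the last holds). Time passes only in rows, so rows that do not move let the fingers close. It gives the time, the measured TCP pose, the force, the opening and the grip force at its end, in the units of the state.
- monitor.observe(): the state, without advancing time (a new reading comes with each control period).
- optics.grab_frame(name): name is "scene" or "top" or "wrist"; returns a dict with "frame" (400x640x3 uint8, blue, green, red), "fovy" (degrees; the focal length in pixels is half the picture's height over the tangent of half this angle, whatever the lens; pixels are square), "cx", "cy" (the principal point, pixels), "R" (3x3) and "t" (3): a world point X has camera coordinates R X + t. Camera axes: x right, y down, z forward; pixel columns grow to the right and rows downward; lengths in m; the calibration is good to about 2 mm. A picture is of the moment at which its call begins. There is no depth.
- job_done(): hands the job in; it is judged then, once.
Trained networks look in the newest picture that a camera, given by its name, has taken for a name from the list of things; names that differ only in an ending like _2 or _b are one class to them, and where a whole thing is asked for, a point or a joint stands for the part that bears it (a point fixed in the world has none). Each returns a list of dicts, best first, with "p" (0 to 1); they miss things now and then, are a little off and sometimes report something else, mostly with a low value. They report only what shows in the picture. A call takes as long as a camera call. They do not tell look-alikes from the thing itself.
- optics.masks_of(name, camera): "region" (400x640 bool, what is visible of it) and "rect" ([left, top, width, height] in pixels, round what is visible of it).
The state is a dict: "clock": time; "qpos": joint angles; "qd": joint speeds; "joint_efforts": joint torques, N m; "position": TCP position; "tool_rot": TCP orientation; "force": force on the tool from outside, world axes, zero at the start; "moment": the same for the moment, N m; "grip_width": finger opening in m; "finger_force": force on a finger pad.
Only numpy, scipy, OpenCV 4.12 (cv2) and the standard library are available. Lean on these libraries where they do the work, as an engineer would, in place of code of your own. Each camera call takes 0.05 s, during which the arm holds its last target. There are 200 camera calls.

### The job

Two microscope zoom lenses stand front-up on the bench, each with a black click-stop ring on a cream barrel. Turn the ring of the wider lens to 5, so that the white line on the ring points at the mark with five dots, and let go. Leave the ring of the slimmer lens as it is.

Things in the scene. Friction and masses are not known exactly. Their poses are not given: they have to be found in the camera images.
- wide_lens: The wider lens, fixed, upright: foot 100 mm wide, 10 high; cream barrel 84 mm in diameter up to a flat shoulder 55 mm above the bench; on top the black ribbed ring to turn, 44 mm in diameter, from 56.5 to 96.5 mm above the bench, on the same axis. Origin: on the axis at bench height, z up. Place and heading vary; it may be left or right of the slim lens.
- wide_index (a point): Outer end of the white line on top of the wide lens's ring, 22 mm off the axis, 96.5 mm up; turns with the ring. The scale is on the shoulder around the ring: six black ticks numbered by black dots (one to six). From above, mark 1 is 60 degrees counter-clockwise of the lens's x axis, each next mark 24 degrees further clockwise (mark 5: 36 degrees clockwise of x).
- wide_ring (a joint): Ring angle, rad, growing clockwise from above: 0 with the line at mark 1, 0.419 (24 degrees) more per mark, 1.676 at mark 5. Starts at mark 2, 3 or 4 (seldom half-way between): turn clockwise 0.4 to 1.3 rad. Click stops at each mark pull it in from up to about 10 degrees either side; a click takes about 0.1 N m, so a 40 N grip across the ring holds. End stops just past marks 1 and 6.
- slim_index (a point): Outer end of the white line on top of the slim lens's ring, 14 mm from its axis and 105.5 mm above the bench. The slim lens, to be left alone, is made alike, but its barrel is 56 mm in diameter, its shoulder 70 mm high and its ring 28 mm in diameter.
Not all that is in view belongs to the job. What is shaped like the wide_lens but orange is not meant.

How it is judged:
At the end, for the whole second after the job is handed in: The wide lens's ring rests at mark 5, within 10 degrees (joint 1.676 +/- 0.175 rad), and no longer turns (value of joint wide_ring between 1.501 and 1.851 rad and velocity of joint wide_ring between -0.05 and 0.05 rad/s); the robot touches nothing.
It fails at once if the slim lens's ring is turned (its line moves more than 6 mm, over a click) (distance of slim_index from where it was at the start of the episode above 0.006 m).
It also fails if it takes over 32 s, if anything falls off the work surface, if the arm or the gripper's body presses on something with over 40 N, if the wrist force passes 120 N, or if a joint passes its speed limit or range.

## Working session

There is one attempt and no reset: what is moved stays moved. The work goes in short steps, Python scripts to look and compute and a shell command to move; the robot and the scene stay as the last step left them, time stands still between calls to the robot, and variables do not carry over. Pictures are saved under pics/ and viewed, at most 10 in all, crops included, and the job is handed in when it is done.

```bash
mkdir -p pics; cat > h.py <<'E'
import numpy as np, cv2
from workcell import monitor, optics, job_done
def ray(c,u,v,z):
    f=200/np.tan(np.radians(c["fovy"])/2)
    R=np.array(c["R"]);t=np.array(c["t"])
    d=R.T@np.array([(u-c["cx"])/f,(v-c["cy"])/f,1]); o=-R.T@t
    return o+d*(z-o[2])/d[2]
def proj(c,X):
    f=200/np.tan(np.radians(c["fovy"])/2)
    p=np.array(c["R"])@np.array(X)+np.array(c["t"])
    return p[0]/p[2]*f+c["cx"],p[1]/p[2]*f+c["cy"]
E
python3 - <<'E'
from h import *
s=monitor.observe();print(s["clock"],s["position"],s["tool_rot"],s["grip_width"])
c=optics.grab_frame("top");cv2.imwrite("pics/top.png",c["frame"])
print(c["fovy"],-np.array(c["R"]).T@c["t"])
for n in ["wide_lens","wide_ring","wide_index","slim_index"]:
    for m in optics.masks_of(n,"top"):
        r=m["rect"];print(n,m["p"],r,ray(c,r[0]+r[2]/2,r[1]+r[3]/2,.0965 if n!="wide_lens" else .03))
E
```

```text
0.0 [ 0.2081601  -0.58897429  0.23074129] [-3.14047544e+00  7.42166230e-05  3.39767546e-01] 0.08549915049724015
57.91745054661348 [0.44767705 0.0027105  0.72828145]
wide_lens 0.75 [425.3, 210.1, 56.3, 52.2] [ 0.46080675 -0.22500242  0.03      ]
wide_lens 0.61 [426.6, 137.5, 55.9, 52.1] [ 0.60182932 -0.23413638  0.03      ]
wide_lens 0.16 [447.9, 219.3, 28.4, 27.0] [ 0.46718368 -0.24163863  0.03      ]
wide_ring 0.94 [445.7, 221.7, 32.4, 26.3] [ 0.46181657 -0.21784222  0.0965    ]
wide_ring 0.86 [449.0, 141.6, 33.1, 29.4] [ 0.60007593 -0.23152848  0.0965    ]
wide_index 0.77 [444.9, 218.9, 37.8, 27.8] [ 0.46531543 -0.22126745  0.0965    ]
wide_index 0.56 [445.8, 144.0, 36.5, 26.2] [ 0.59865186 -0.22882223  0.0965    ]
slim_index 0.82 [229.7, 188.3, 18.3, 13.7] [0.53327071 0.17064574 0.0965    ]
```

View pics/top.png

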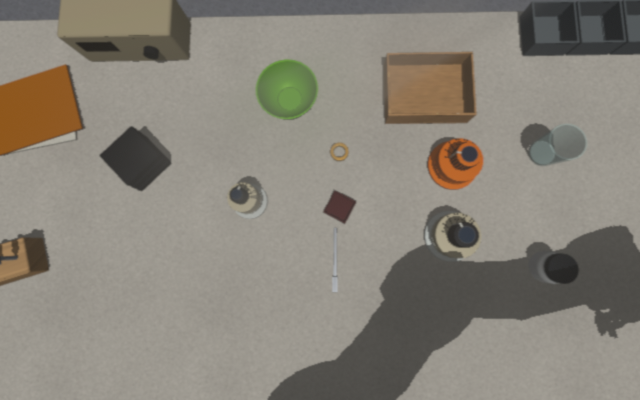

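```bash
python3 -m handwheel '[{"dx":4.5,"dy":-3.2,"claw":100},{"dx":4.5,"dy":-3.2},{"dx":4.5,"dy":-3.2},{"dx":4.5,"dy":-3.2},{"dx":4.5,"dy":-3.2},{"dx":4.5,"dy":-3.2}]' 40
python3 - <<'E'
from h import *
s=monitor.observe();print(s["clock"],s["position"],s["tool_rot"],s["qpos"])
c=optics.grab_frame("wrist");cv2.imwrite("pics/w1.png",c["frame"])
print(c["fovy"],-np.array(c["R"]).T@c["t"],c["R"][2])
for n in ["wide_lens","wide_ring"]:
    for m in optics.masks_of(n,"wrist"):
        r=m["rect"];print(n,m["p"],r,ray(c,r[0]+r[2]/2,r[1]+r[3]/2,.0965 if n!="wide_lens" else .03))
E
```

```text
0.25 [ 0.20820874 -0.5891312   0.23100687] [-3.14103514e+00  8.26334063e-05  3.39779697e-01] [ 1.16080746  0.52172048 -0.03630886  1.59973446  0.02124878  1.02108624
 -0.11280369]
59.496687942916786 [ 0.27438371 -0.56613679  0.37435647] [-0.26184666 -0.09212967 -0.96070206]schema error: expected keys dx, dy, dz, wx, wy, wz, claw
```

View pics/w1.png

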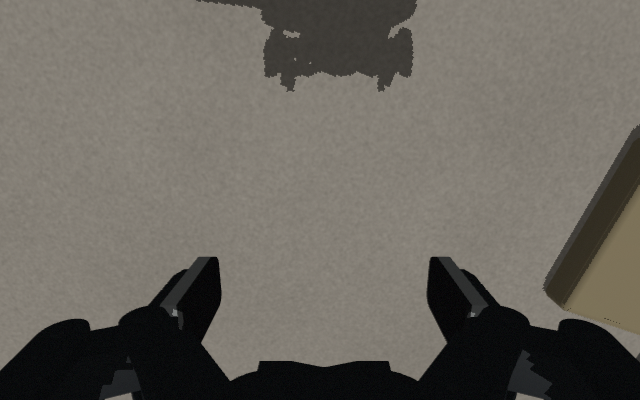

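The camera shows bare bench and the fingers, so the arm hasn't moved: every row needs all seven keys.

```bash
python3 -m handwheel '[{"dx":4.5,"dy":-3.2,"dz":0,"wx":0,"wy":0,"wz":0,"claw":100},{"dx":4.5,"dy":-3.2,"dz":0,"wx":0,"wy":0,"wz":0,"claw":100},{"dx":4.5,"dy":-3.2,"dz":0,"wx":0,"wy":0,"wz":0,"claw":100},{"dx":4.5,"dy":-3.2,"dz":0,"wx":0,"wy":0,"wz":0,"claw":100},{"dx":4.5,"dy":-3.2,"dz":0,"wx":0,"wy":0,"wz":0,"claw":100},{"dx":4.5,"dy":-3.2,"dz":0,"wx":0,"wy":0,"wz":0,"claw":100},{"dx":3,"dy":-2,"dz":0,"wx":0,"wy":0,"wz":0,"claw":100},{"dx":0,"dy":0,"dz":0,"wx":0,"wy":0,"wz":0,"claw":100}]' 40
python3 - <<'E'
from h import *
s=monitor.observe();print(s["clock"],s["position"],s["tool_rot"],s["qpos"])
c=optics.grab_frame("wrist");cv2.imwrite("pics/w2.png",c["frame"])
print(c["fovy"],-np.array(c["R"]).T@c["t"],c["R"][2])
for n in ["wide_lens","wide_ring"]:
    for m in optics.masks_of(n,"wrist"):
        r=m["rect"];print(n,m["p"],r,ray(c,r[0]+r[2]/2,r[1]+r[3]/2,.0965 if n!="wide_lens" else .03))
E
```

```text
clock: 1.4
position: [0.4221, -0.2871, 0.2314]
tool_rot: [-3.141, -0.001, 0.344]
force: [-0.4, -0.3, 0.1]
grip_width: 0.0853
finger_force: 0.0
1.4 [ 0.42212058 -0.28714306  0.23141247] [-3.14133184e+00 -8.36032085e-04  3.43989585e-01] [ 0.59612194  0.34284954 -0.14547492  1.89265246  0.0607753   0.90994108
 -0.80511501]
59.496687942916786 [ 0.48804068 -0.26385345  0.37481265] [-0.26056654 -0.09322059 -0.96094485]
wide_lens 0.8 [227.8, 58.6, 102.0, 100.4] [ 0.46480675 -0.22668353  0.03      ]
wide_lens 0.69 [299.6, 0.0, 85.2, 26.9] [ 0.56211062 -0.25480021  0.03      ]
wide_ring 0.76 [242.5, 85.1, 57.5, 59.9] [ 0.46285082 -0.22977524  0.0965    ]
```

View pics/w2.png

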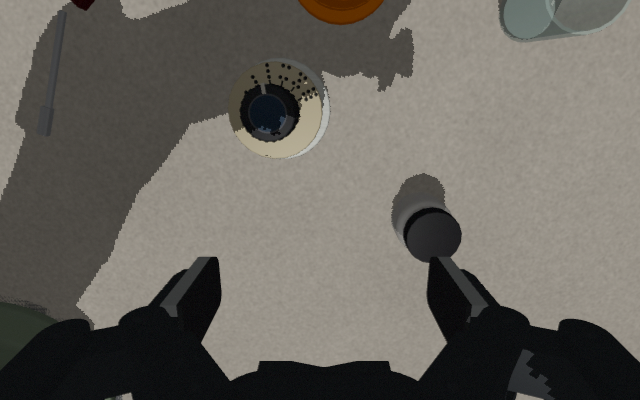

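The wide lens is at about (278,108), its ring at (269,112), with the line near (264,88) and the dots along the top and right. Next I'll rectify views at shoulder and ring-top height.

```bash
cat >> h.py <<'E'
def rect(c,x,y,z,h=.06,n=400):
    # north-up: world x right, world y up
    w=np.array([[x-h,y+h],[x+h,y+h],[x+h,y-h],[x-h,y-h]])
    src=np.float32([proj(c,[a,b,z]) for a,b in w])
    M=cv2.getPerspectiveTransform(src,np.float32([[0,0],[n,0],[n,n],[0,n]]))
    return cv2.warpPerspective(c["frame"],M,(n,n),flags=cv2.INTER_CUBIC)
def pair(c,x,y,fn):
    o=[]
    for z,rs in ((.055,[.042,.022]),(.0965,[.022])):
        im=rect(c,x,y,z)
        im=np.clip(im.astype(float)*1.5,0,255).astype(np.uint8)
        for r in rs: cv2.circle(im,(200,200),int(r/.06*200),(0,255,0),1)
        o.append(im)
    cv2.imwrite(fn,np.hstack(o))
E
python3 - <<'E'
from h import *
c=optics.grab_frame("wrist")
pair(c,.463,-.227,"pics/r1.png")
E
```

```text
(no output)
```

View pics/r1.png

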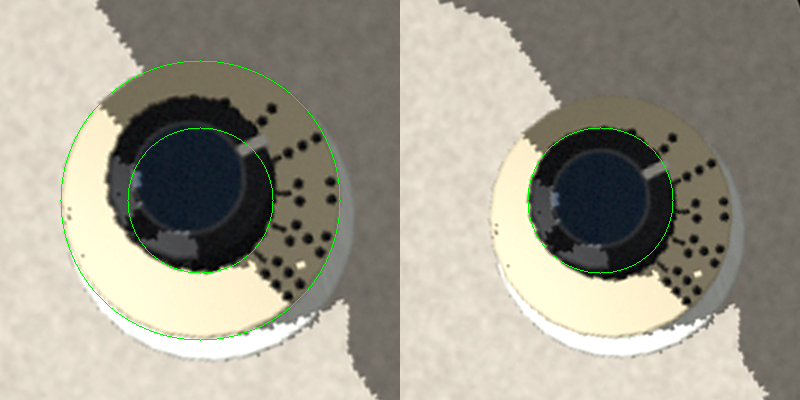

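The lens is centred at (0.463, −0.227) within 1 mm. The line points about 28°, at a mark that seems to have three dots. I'll move over it and look from closer.

```bash
python3 -m handwheel '[{"dx":3,"dy":-2.1,"dz":2,"wx":0,"wy":0,"wz":0,"claw":100},{"dx":2.9,"dy":-2.1,"dz":3,"wx":0,"wy":0,"wz":0,"claw":100},{"dx":0,"dy":0,"dz":0,"wx":0,"wy":0,"wz":0,"claw":100},{"dx":0,"dy":0,"dz":0,"wx":0,"wy":0,"wz":0,"claw":100}]' 40
python3 - <<'E'
from h import *
c=optics.grab_frame("wrist")
pair(c,.463,-.227,"pics/r2.png")
s=monitor.observe();p=s["position"];print(s["clock"],p,s["tool_rot"],s["qpos"])
from scipy.spatial.transform import Rotation as Ro
print("tool-axes cm to go",100*Ro.from_euler("xyz",s["tool_rot"]).as_matrix().T@(np.array([.463,-.227,.064])-p))
E
```

```text
clock: 2.1
position: [0.4616, -0.2313, 0.1815]
tool_rot: [3.141, 0.0, 0.338]
force: [-1.6, -1.4, 0.9]
grip_width: 0.0853
finger_force: 0.0
2.15 [ 0.46163478 -0.23154758  0.18179353] [ 3.14087627e+00 -5.02470329e-05  3.37883001e-01] [ 0.47329193  0.41762916 -0.1609019   1.92845555  0.09128179  0.80190977
 -0.97043369]
tool-axes cm to go [ 0.27895867 -0.39222762 11.77908944]
```

View pics/r2.png

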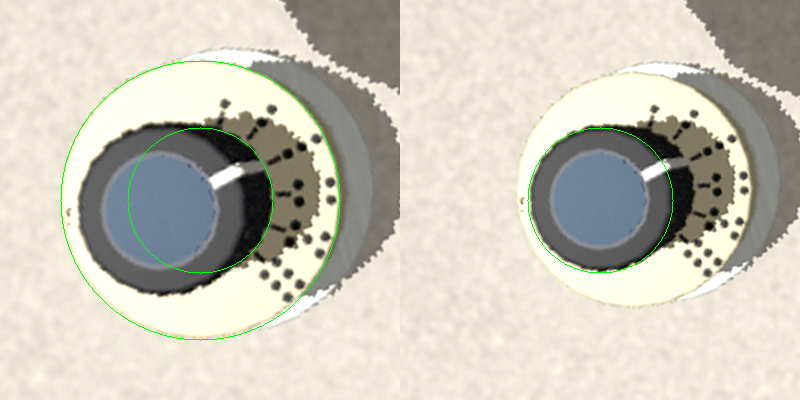

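From closer, the line sits on the three-dot mark (28°). The one-dot mark is at 76° and the five-dot mark at −20°, so the turn is 48° clockwise, +0.84 rad about tool z. Going down to grip.

```bash
python3 -m handwheel '[{"dx":0.3,"dy":-0.4,"dz":3,"wx":0,"wy":0,"wz":0,"claw":100},{"dx":0,"dy":0,"dz":4,"wx":0,"wy":0,"wz":0,"claw":100},{"dx":0,"dy":0,"dz":3,"wx":0,"wy":0,"wz":0,"claw":100},{"dx":0,"dy":0,"dz":1.7,"wx":0,"wy":0,"wz":0,"claw":100},{"dx":0,"dy":0,"dz":0,"wx":0,"wy":0,"wz":0,"claw":100},{"dx":0,"dy":0,"dz":0,"wx":0,"wy":0,"wz":0,"claw":100}]' 50
python3 -c '
from h import *
s=monitor.observe();print(s["position"],s["tool_rot"],s["force"])'
```

```text
clock: 2.9
position: [0.4641, -0.2259, 0.0654]
tool_rot: [3.141, -0.001, 0.339]
force: [0.8, -0.5, 0.2]
grip_width: 0.0856
finger_force: 0.0
[ 0.46408973 -0.22592884  0.06539826] [ 3.14053009e+00 -1.04812101e-03  3.39205159e-01] [ 0.8303226  -0.54521619  0.16407214]
```

```bash
python3 -m handwheel '[{"dx":0,"dy":0,"dz":0,"wx":0,"wy":0,"wz":0,"claw":20},{"dx":0,"dy":0,"dz":0,"wx":0,"wy":0,"wz":0,"claw":20},{"dx":0,"dy":0,"dz":0,"wx":0,"wy":0,"wz":0,"claw":20},{"dx":0,"dy":0,"dz":0,"wx":0,"wy":0,"wz":0,"claw":20},{"dx":0,"dy":0,"dz":0,"wx":0,"wy":0,"wz":0,"claw":20},{"dx":0,"dy":0,"dz":0,"wx":0,"wy":0,"wz":0,"claw":20}]' 50
```

```text
clock: 3.65
position: [0.4641, -0.2259, 0.065]
tool_rot: [3.14, -0.001, 0.339]
force: [-1.5, -1.7, 10.7]
grip_width: 0.0427
finger_force: 49.2
```

```bash
python3 -m handwheel '[{"dx":0,"dy":0,"dz":0,"wx":0,"wy":0,"wz":0.14,"claw":20},{"dx":0,"dy":0,"dz":0,"wx":0,"wy":0,"wz":0.14,"claw":20},{"dx":0,"dy":0,"dz":0,"wx":0,"wy":0,"wz":0.14,"claw":20},{"dx":0,"dy":0,"dz":0,"wx":0,"wy":0,"wz":0.14,"claw":20},{"dx":0,"dy":0,"dz":0,"wx":0,"wy":0,"wz":0.14,"claw":20},{"dx":0,"dy":0,"dz":0,"wx":0,"wy":0,"wz":0.14,"claw":20},{"dx":0,"dy":0,"dz":0,"wx":0,"wy":0,"wz":0,"claw":20},{"dx":0,"dy":0,"dz":0,"wx":0,"wy":0,"wz":0,"claw":20}]' 50
python3 - <<'E'
from h import *
print(monitor.observe()["moment"])
c=optics.grab_frame("wrist");pair(c,.463,-.227,"pics/r3.png")
E
```

```text
clock: 4.65
position: [0.4641, -0.2263, 0.0651]
tool_rot: [3.141, -0.002, -0.501]
force: [-1.3, -4.8, 10.6]
grip_width: 0.0428
finger_force: 49.8
[-0.9739265   0.40654265 -0.03542728]
```

View pics/r3.png

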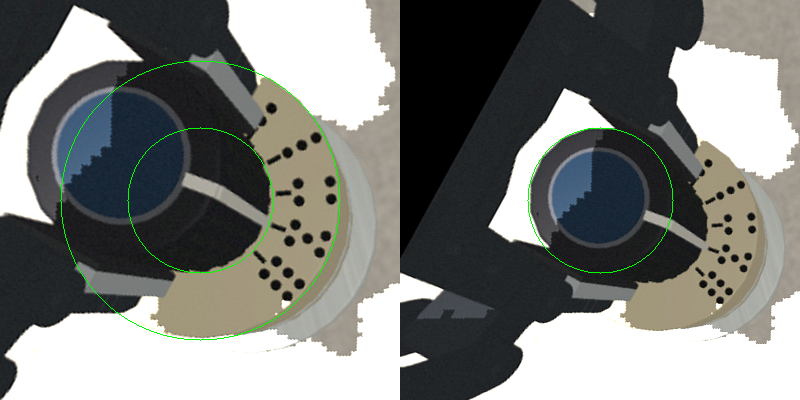

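The ring turned with the grip: the line's lower end (262,220) meets the tick at (278,228), which has five dots. Next I'll release, go up and look again.

```bash
python3 -m handwheel '[{"dx":0,"dy":0,"dz":0,"wx":0,"wy":0,"wz":0,"claw":100},{"dx":0,"dy":0,"dz":0,"wx":0,"wy":0,"wz":0,"claw":100},{"dx":0,"dy":0,"dz":0,"wx":0,"wy":0,"wz":0,"claw":100},{"dx":0,"dy":0,"dz":0,"wx":0,"wy":0,"wz":0,"claw":100},{"dx":0,"dy":0,"dz":-3,"wx":0,"wy":0,"wz":0,"claw":100},{"dx":0,"dy":0,"dz":-5,"wx":0,"wy":0,"wz":0,"claw":100},{"dx":0,"dy":0,"dz":-4,"wx":0,"wy":0,"wz":0,"claw":100},{"dx":0,"dy":0,"dz":0,"wx":0,"wy":0,"wz":0,"claw":100}]' 50
python3 -m handwheel '[{"dx":0,"dy":0,"dz":0,"wx":0,"wy":0,"wz":0,"claw":100},{"dx":0,"dy":0,"dz":0,"wx":0,"wy":0,"wz":0,"claw":100}]'
python3 - <<'E'
from h import *
c=optics.grab_frame("wrist");pair(c,.463,-.227,"pics/r4.png")
E
```

```text
clock: 5.7
position: [0.4648, -0.2259, 0.187]
tool_rot: [-3.141, -0.005, -0.5]
force: [0.3, -0.7, 0.1]
grip_width: 0.0855
finger_force: 0.0
clock: 5.95
position: [0.4631, -0.2251, 0.1833]
tool_rot: [3.141, 0.002, -0.5]
force: [-1.0, 0.5, -0.7]
grip_width: 0.0853
finger_force: 0.0
```

View pics/r4.png

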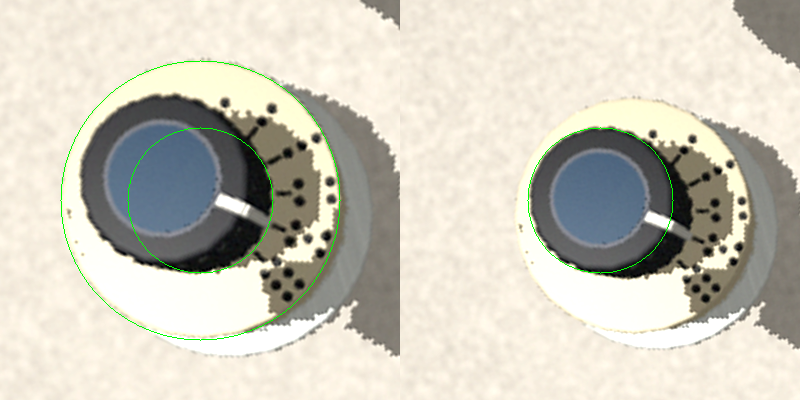

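The line now lies at about −20° ((658,221) seen from (600,200)), on the five-dot mark, and the gripper is clear of the lens.

```bash
python3 -c '
from workcell import job_done
print(job_done())'
```

```text
the job is handed in; nothing more can be done
None
```

The wide lens's ring was turned from mark 3 to mark 5 and released with the gripper clear above it, the slim lens was not touched, and the job was handed in at about 6 s; no verdict was returned.

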